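Pin the test port and set the bleed valve

ROBOT

A 6-joint arm with a two-finger parallel gripper is mounted at the origin on the work surface. World frame = base frame: x ahead of the robot, y to its left, z up, the work surface at z = 0. Lengths are in m, angles in rad, forces in N, time in s.
With the tool pointing down it reaches from about 0.35 to 0.925 m from the base axis. Payload 6.4 kg.
Tool frame: the origin (TCP) lies at the very end of the fingers, on their centre line; the grasp point (between the pads) lies 19 mm behind it; x points along the fingers, z is the direction in which the jaws open and shut, and the axes are right-handed (so a half turn about x gives the same grasp; the last joint's range is limited). The gripper opens to 94 mm and grips with 3 to 60 N. Pads are 16 mm wide; open, the fingers measure 119 mm over their backs; the gripper's body (75 mm by 177 mm) begins 78 mm behind the grasp point.
Start: joints at [0.949, 0.245, 1.558, -0, 1.339, -0.174], TCP at [0.281, 0.586, 0.205] pointing down, gripper open.
Joint ranges: [-3.13, 3.13], [-1.02, 2.26], [0.13, 2.54], [-0.95, 4.09], [0.21, 2.88], [-2.74, 2.74]. Speed limits (rad/s): [2.57, 2.57, 3.14, 3.14, 3.14, 3.14].

INTERFACE

Orientations are given as a unit quaternion [w, x, y, z].
In Python, from station import robot, vision gives the robot as it stands. Calls block until the motion is done:
- robot.reach(position, orientation): joint-space move of the TCP to a pose.
- robot.move_straight(position, orientation=None, feed=0.15): straight line of the TCP; orientation=None keeps the orientation; feed is the mean speed in m/s.
- robot.goto_joints(angles): joint-space move.
- robot.gripper_open() and robot.close(force=None): open the fingers fully, or close them until they stop; force is the grip in N (None keeps the last).
- robot.hold(seconds).
- robot.solve_ik(position, orientation): joint angles nearest the present ones, or None.
- robot.read_state(): the state.
- vision.read_camera(name): name is "side" or "top" or "wrist"; returns a dict with "pixels" (420x560x3 uint8, blue, green, red), "K" (3x3 intrinsics, pixels), "eye" and "orientation" of the camera in the world; the wrist camera has in their place "tool_from_camera" (4x4, takes a point from camera to tool coordinates, whose origin is the TCP and whose axes are the tool frame's). Camera axes: x right, y down, z forward; pixel columns grow to the right and rows downward; lengths in m; the calibration is good to about 2 mm. A picture is of the moment at which its call begins: read the wrist's pose just before it. There is no depth.
A pose or a line that the arm cannot do raises robot.MotionError and nothing moves.
- robot.close_job(): hands the job in, once; it reports no verdict.
The state is a dict: "t": time; "joints": joint angles; "joint_velocities": joint speeds; "joint_torque": joint torques, N m; "ee_pos": TCP position; "tcp_rot": TCP orientation; "ft_force": force on the tool from outside, world axes, zero at the start; "ft_torque": the same for the moment, N m; "grip_width": opening from 0.0 (shut) to 1.0 (fully open).
Only numpy, scipy, OpenCV 4.12 (cv2) and the standard library are available. Lean on these libraries where they do the work, as an engineer would, in place of code of your own. Each camera call takes 0.05 s, during which the arm holds its last target.

TASK

Get the hose-test manifold ready: take the lock pin (the one with the tall plain round head) from the rack and put it foot-down into the manifold's pin hole, fully home, and let go of it. Then take the crank handle of the valve wheel, close the valve clockwise to its stop, back it off exactly two full turns, and finish there with the gripper still holding the handle. Leave the other pins in the rack and the loose things on the bench where they are.

Things in the scene. Friction and masses are not known exactly. Their poses are not given: they have to be found in the camera images.
- pin_center (a point): Half-way point, on the axis, of the lock pin: the steel pin with the tall plain round head, 100 mm tall; z up along it. From this point: foot 50 mm below; shank 16 mm across, up to a flange (28 mm across) 10 to 16 mm above; head to grip, 22 mm across, 16 to 50 mm above. It hangs upright by its flange, this point 10 mm below the rack's top.
- lock_pin: The same lock pin; origin at the centre of its foot, z up along the pin. The foot is tapered: 8 mm across at the tip, the full 16 mm from 10 mm up. About 0.18 kg.
- rack: Fixed wooden block, 170 mm (its x) by 50 mm (its y), 75 mm tall, origin at the centre of its underside. Three pins hang in 20 mm holes in its top at x = -55, 0 and 55 mm; which pin is in which hole varies. Lift pins at least 65 mm to clear it.
- pin_hole (a point): Centre of the mouth of the pin hole in the top of the aluminium port block, 78 mm above the table. Hole upright, round, 20 mm across, with a chamfered mouth, deep enough for the pin's flange to rest flat on the block: the pin's half-way point is then 10 mm below this point. Axes as the manifold's.
- manifold: Hose-test manifold: fixed steel plate 110 mm (its x) by 310 mm (its y) with the port block (60 x 60 mm, at y = -95 mm), a small dial gauge (at y = -15 mm, top 123 mm above the table) and the valve (axis at y = +75 mm). Origin at the centre of its underside, z up.
- valve_axis (a point): Point on the valve's upright axis at the height of the middle of the crank handle, 144 mm above the table; axes as the manifold's.
- valve_wheel (a joint): Valve opening in rad: 0 = closed at its hard stop; grows anticlockwise seen from above; one turn = 6.283. Starts 0.35 to 1.12 turns open; opens to 3.5 turns. Turning takes 2 to 3 N at the handle; stays where left. At 0 and each full turn the handle lies on the manifold's +x side of the axis.
- valve_handle: Upright black crank handle on the dark steel handwheel (rim 128 mm across, top 116 mm above the table): round grip 22 mm across, 52 mm tall (118 to 170 mm above the table), revolving freely on its own upright pin, so a gripper can hold it and circle without turning. Origin at its middle, 50 mm from the valve's axis.
- tee_pin: steel pin with a T-bar head (cross bar 50 mm long, 10 mm thick, top 87 mm above the pin's foot); same shank and flange as the lock pin. Origin at its foot. Stays in the rack.
- low_pin: steel pin with a low flat round head (22 mm across, only 10 mm above its flange); same shank and flange as the lock pin. Origin at its foot. Stays in the rack.
- adapter: loose steel hex adapter standing upright, 42 mm across, 52 mm tall; bystander. Origin at its underside.
- elbow: loose brass elbow fitting, about 45 x 30 mm, 52 mm tall; bystander. Origin under its square body.
- spanner: loose steel spanner, 190 mm long, lying flat; bystander.
- oil_bottle: grey oil bottle, 60 mm across, 120 mm tall; bystander. Origin at its underside.
- grease_tin: steel tin, 80 mm across, 70 mm tall; bystander. Origin at its underside.
- big_nut: loose steel hex nut, about 53 mm across, 24 mm tall; bystander. Origin at its underside.
Mind the look-alikes: they are no part of the job. Leave any purple or red look-alike of the lock_pin alone.

How it is judged:
On the way, in this order (a step that is already met when the one before it is completed fails the run):
1. the lock pin is fully home in the pin hole and let go (horizontal distance between pin_center and pin_hole below 0.005 m and z of pin_center in the frame of pin_hole below -0.007 m and angle between pin_center's own z axis and vertical below 0.12 rad and contact force between the fingers and lock_pin below 0.1 N), for 0.2 s.
2. then the valve is closed to its stop by the handle (value of joint valve_wheel below 0.09 rad and contact force between the fingers and valve_handle above 1 N), for 0.15 s.
At the end, for the whole second after the job is handed in: Valve still, 2 turns (within 15 deg) open from its stop; gripper holds its handle (over 2 N, within 35 mm of its middle); lock pin let go, fully home in the hole (3 mm in depth, 5 mm sideways, 0.12 rad of upright); other pins and loose things within 30 mm of their start (all of step 1 and value of joint valve_wheel between 12.306 and 12.826 rad and not (velocity of joint valve_wheel above 0.2 rad/s or velocity of joint valve_wheel below -0.2 rad/s) and contact force between the fingers and valve_handle above 2 N and distance between the grasp point and valve_handle below 0.035 m and distance of each of tee_pin, low_pin, adapter, elbow, spanner, oil_bottle, grease_tin, big_nut from where it was at the start of the episode below 0.03 m); the arm keeps its last pose, push and grip.
It fails at once if another pin or a loose thing on the bench is disturbed (moved over 30 mm) (distance of any of tee_pin, low_pin, adapter, elbow, spanner, oil_bottle, grease_tin, big_nut from where it was at the start of the episode above 0.03 m).
It also fails if it takes over 72 s, if anything falls off the work surface, if the arm or the gripper's body presses on something with over 40 N, if the wrist force passes 120 N, or if a joint passes its speed limit or range.

## Working session

There is one attempt and no reset: what is moved stays moved. The work goes in short steps, each a Python script; the robot and the scene stay as the last script left them, time stands still between calls to the robot, and variables do not carry over. Pictures are saved under pics/ and viewed, and the job is handed in when it is done.

```bash
mkdir -p pics; ls; python3 - <<'E'
from station import robot, vision
import cv2
for n in ["side","top","wrist"]:
    c=vision.read_camera(n); cv2.imwrite(f"pics/{n}0.png",c["pixels"]); print(n,c["K"].tolist(),c.get("eye"),c.get("orientation"),c.get("tool_from_camera"))
s=robot.read_state(); print(s)
E
```

```text
pics
side [[519.0941708643675, 0.0, 281.6235851782748], [0.0, 519.0941708643675, 213.32953640360512], [0.0, 0.0, 1.0]] [ 0.36887802 -0.91143822  0.77199717] [-0.46536265  0.8785962  -0.0950239   0.04976736] None
top [[406.19066236536133, 0.0, 284.06240899060174], [0.0, 406.19066236536133, 213.57388252056268], [0.0, 0.0, 1.0]] [0.36371677 0.05160466 1.01292193] [ 0.06845547 -0.69413497  0.71360303 -0.06527801] None
wrist [[313.6967867434304, 0.0, 274.2519408855827], [0.0, 313.6967867434304, 206.61350957140345], [0.0, 0.0, 1.0]] None None [[ 1.08983988e-03 -2.36019036e-01  9.71747821e-01 -1.79624771e-01]
 [-2.10696088e-04 -9.71748430e-01 -2.36018948e-01  6.91230328e-02]
 [ 9.99999384e-01  5.24793979e-05 -1.10877848e-03  9.31215210e-04]
 [ 0.00000000e+00  0.00000000e+00  0.00000000e+00  1.00000000e+00]]
{'t': 0.15, 'joints': array([ 9.48907384e-01,  2.45635659e-01,  1.55871007e+00, -7.87150420e-06,
        1.33868588e+00, -1.74101213e-01]), 'joint_velocities': array([-0.00022908, -0.00395829, -0.0036346 ,  0.00220281,  0.0002519 ,
        0.00029376]), 'joint_torque': array([ 8.19416819e-04, -4.16262817e+01, -3.14983571e+01,  6.85240142e-02,
        3.15701519e-02, -8.13118208e-05]), 'ee_pos': array([0.28116421, 0.5855459 , 0.20462286]), 'tcp_rot': array([ 0.59806361, -0.37670131,  0.59900366,  0.3763119 ]), 'ft_force': array([-0.59283365, -0.2363123 ,  0.03678949]), 'ft_torque': array([-0.02701068,  0.01411858, -0.00031817]), 'grip_width': 0.9984334504909008}
```

View pics/top0.png

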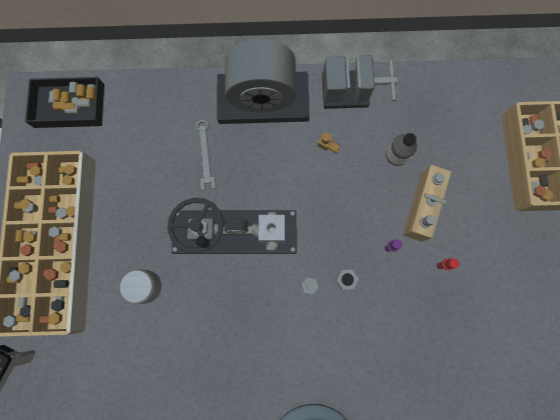

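View pics/side0.png

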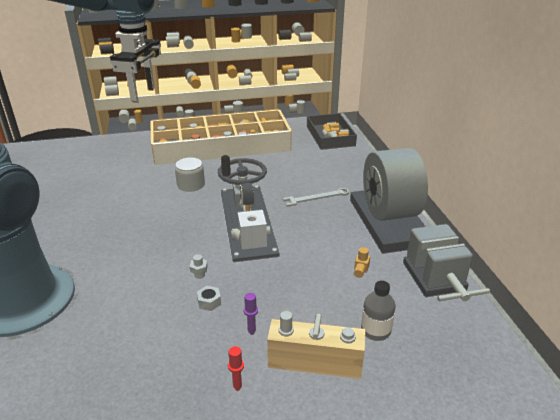

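View pics/wrist0.png

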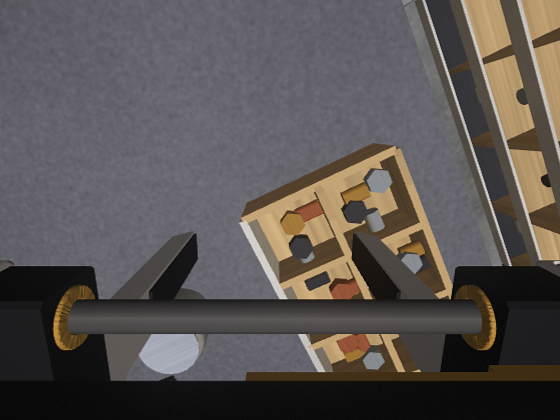

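Top view: rack spans (408–450, 165–240), with pins at about (438,178), (433,199) and (429,221). The manifold plate spans (172–297, 210–254), with the white block at (271,227) and the black handle near (203,241). In the side view, the rack pins are at (286,322), (316,325) and (348,335). I'll enlarge both views to confirm which is which.

```bash
cat > h.py <<'E'
import numpy as np, cv2
from scipy.spatial.transform import Rotation as R
from station import robot, vision
def rot(q): return R.from_quat([q[1],q[2],q[3],q[0]]).as_matrix()
def pose(c,s=None):
    if c.get("eye") is not None: return np.array(c["eye"]),rot(c["orientation"])
    T=np.array(c["tool_from_camera"]); A=rot(s["tcp_rot"])
    return A@T[:3,3]+s["ee_pos"], A@T[:3,:3]
def ray(c,uv,s=None):
    o,A=pose(c,s); d=A@np.linalg.solve(c["K"],[uv[0],uv[1],1.]); return o,d/np.linalg.norm(d)
def onz(c,uv,z,s=None):
    o,d=ray(c,uv,s); return o+d*(z-o[2])/d[2]
def proj(c,p,s=None):
    o,A=pose(c,s); q=c["K"]@(A.T@(np.asarray(p)-o)); return q[:2]/q[2]
def tri(r1,r2):
    (o1,d1),(o2,d2)=r1,r2
    a=np.linalg.lstsq(np.stack([d1,-d2],1),o2-o1,rcond=None)[0]
    p,q=o1+a[0]*d1,o2+a[1]*d2; return (p+q)/2,np.linalg.norm(p-q)
E
python3 - <<'E'
import cv2,numpy as np
t=cv2.imread("pics/top0.png"); s=cv2.imread("pics/side0.png")
a=cv2.resize(t[160:245,370:470],None,fx=4,fy=4,interpolation=2)
b=cv2.resize(s[280:395,220:380],None,fx=2.5,fy=2.5,interpolation=2)
m=np.zeros((600,800,3),np.uint8); m[:a.shape[0],:400]=a; m[:b.shape[0],400:800]=b
c=cv2.resize(t[195:265,160:310],None,fx=2.6,fy=2.6,interpolation=2); m[350:350+c.shape[0],:390]=c
d=cv2.resize(s[145:265,200:290],None,fx=2.4,fy=2.4,interpolation=2)
m[300:300+d.shape[0],420:420+d.shape[1]]=d
cv2.imwrite("pics/zoom0.png",m)
E
```

```text
(no output)
```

View pics/zoom0.png

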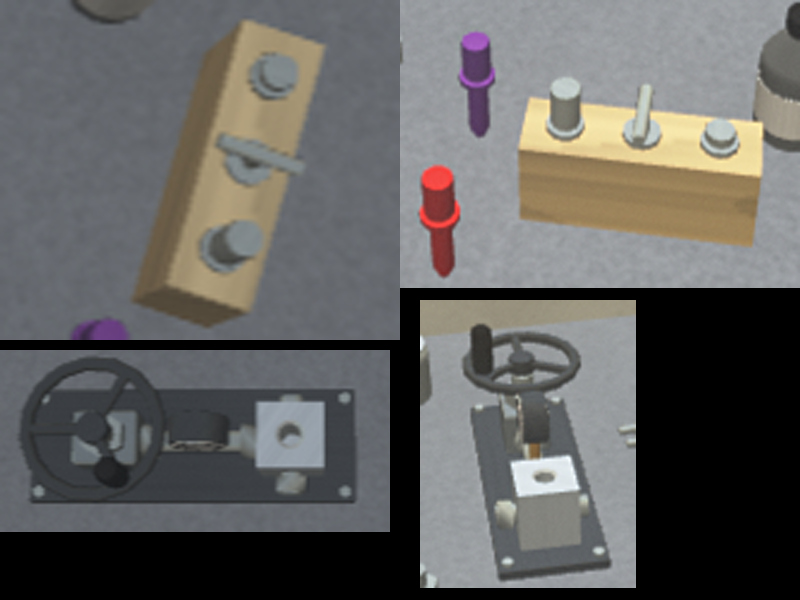

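Five things could be the pin. In the side view these are the tall round head (286,322), the T-bar (316,325), the low head (348,335), the purple look-alike (250,312) and the red look-alike (236,367). The steel pin with the tall plain cylinder at (286,322), or (431,219) in top, is the lock pin. The crop confirms it. The handle is at the base-facing side of the wheel.

```bash
python3 - <<'E'
from h import *
T=vision.read_camera("top"); S=vision.read_camera("side")
np.set_printoptions(precision=4,suppress=True)
def z0(u,v,x,y,f): return (u/f+x, v/f+y)
ht=z0(243,236,370,160,4); hs=((567-400)/2.5+220,86/2.5+280)
p,e=tri(ray(T,ht),ray(S,hs)); print("lock head top",p,e, onz(T,ht,.115),onz(S,hs,.115))
# others
for n,t in dict(low=(277,72),tee=(260,153)).items():
    print(n,onz(T,z0(*t,370,160,4),.095 if n=='low' else .102))
# rack top corners
c=[onz(T,z0(*k,370,160,4),.075) for k in [(245,20),(325,46),(249,313),(167,287)]]
print("rack",np.array(c),np.mean(c,0))
t0=(289/2.6+160-0,(435-350)/2.6+195); s0=(200+(544-420)/2.4,145+(477-300)/2.4)
print("hole",tri(ray(T,t0),ray(S,s0)),onz(T,t0,.078),onz(S,s0,.078))
for k in [(45,397),(345,397),(345,492),(38,492)]:
    print("bolt",onz(T,(k[0]/2.6+160,(k[1]-350)/2.6+195),.012))
k=(112,471);tt=(k[0]/2.6+160,(k[1]-350)/2.6+195); ss=(200+(482-420)/2.4,145+(329-300)/2.4)
print("handle top",tri(ray(T,tt),ray(S,ss)),onz(T,tt,.17))
k=(94,428);print("hubtop",onz(T,(k[0]/2.6+160,(k[1]-350)/2.6+195),.125))
k=(92,430);print("rim",onz(T,(k[0]/2.6+160,(k[1]-350)/2.6+195),.11))
E
```

```text
lock head top [ 0.5154 -0.2752  0.114 ] 0.0020170858067159194 [ 0.5142 -0.2747  0.115 ] [ 0.5162 -0.276   0.115 ]
low [ 0.614 -0.311  0.095]
tee [ 0.5644 -0.2937  0.102 ]
rack [[ 0.6522 -0.3029  0.075 ]
 [ 0.6347 -0.3491  0.075 ]
 [ 0.4756 -0.2884  0.075 ]
 [ 0.4921 -0.2423  0.075 ]] [ 0.5636 -0.2957  0.075 ]
hole (array([0.5122, 0.0844, 0.0746]), np.float64(0.002476312803327282)) [0.5104 0.0843 0.078 ] [0.5127 0.0798 0.078 ]
bolt [0.5645 0.3218 0.012 ]
bolt [0.5563 0.0318 0.012 ]
bolt [0.4646 0.0347 0.012 ]
bolt [0.4726 0.3264 0.012 ]
handle top (array([0.4733, 0.2239, 0.1698]), np.float64(0.005176855021172429)) [0.4707 0.2239 0.17  ]
hubtop [0.5137 0.2488 0.125 ]
rim [0.5145 0.2539 0.11  ]
```

```bash
cat >> h.py <<'E'
def downq(jaw):
    """tool x down, tool z along horizontal jaw angle (rad, world)"""
    z=np.array([np.cos(jaw),np.sin(jaw),0]); x=np.array([0,0,-1.]); y=np.cross(z,x)
    q=R.from_matrix(np.stack([x,y,z],1)).as_quat(); return [q[3],q[0],q[1],q[2]]
def best(pos,jaw):
    o=[]
    for k in (0,np.pi):
        j=robot.solve_ik(list(pos),downq(jaw+k))
        if j is not None: o.append((abs(j[5]),k,j))
    o.sort(key=lambda a:a[0]); return downq(jaw+o[0][1]),o[0][2]
E
python3 - <<'E'
from h import *
np.set_printoptions(precision=4,suppress=True)
s=robot.read_state(); robot.move_straight([.281,.586,.27],feed=.2)
jaw=np.arctan2(.934,.356)
q,j=best([.513,-.2755,.25],jaw); print(q,j)
robot.reach([.513,-.2755,.25],q)
s=robot.read_state(); c=vision.read_camera("wrist"); cv2.imwrite("pics/w1.png",c["pixels"]); print(s["t"],s["ee_pos"],s["tcp_rot"],s["ft_force"])
for z in(.075,.115): print(proj(c,[.5135,-.2755,z],s))
T=vision.read_camera("top"); cv2.imwrite("pics/t1.png",T["pixels"])
E
```

```text
[np.float64(0.4011976650763021), np.float64(0.5822717866575053), np.float64(0.4011976650763021), np.float64(-0.5822717866575053)] [-0.6874  0.053   1.6899 -0.      1.3986  1.2475]
3.85 [ 0.5133 -0.2749  0.25  ] [ 0.4015  0.5821  0.4015 -0.582 ] [ 0.29    0.5855 -0.5191]
[275.2329 190.2046]
[275.3879 197.4513]
```

View pics/w1.png

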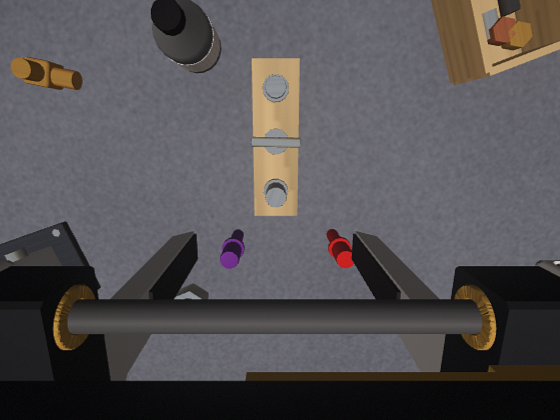

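The lock pin is at (276,197) and centred, matching the prediction to within about 1 px. The T-bar at (276,142) lies along the jaw direction. Before I descend, I'll check finger clearance to the purple (232,250) and red (342,250) pins.

```bash
python3 - <<'E'
from h import *
np.set_printoptions(precision=4,suppress=True)
c=vision.read_camera("wrist"); s=robot.read_state()
A=rot(s["tcp_rot"])
for n,uv in dict(red=(345,259),pur=(230,260),lock=(275.7,197)).items():
    p=onz(c,uv,.11,s); print(n,p,"tool",A.T@(p-s["ee_pos"]))
im=cv2.resize(c["pixels"][150:280,200:370],None,fx=4,fy=4,interpolation=2); cv2.imwrite("pics/w1z.png",im)
E
```

```text
red [ 0.421 -0.322  0.11 ] tool [ 0.14   -0.0695  0.0767]
pur [ 0.4647 -0.2041  0.11  ] tool [ 0.14   -0.0706 -0.0491]
lock [ 0.5127 -0.2758  0.11  ] tool [ 0.14   -0.0002  0.0008]
```

View pics/w1z.png

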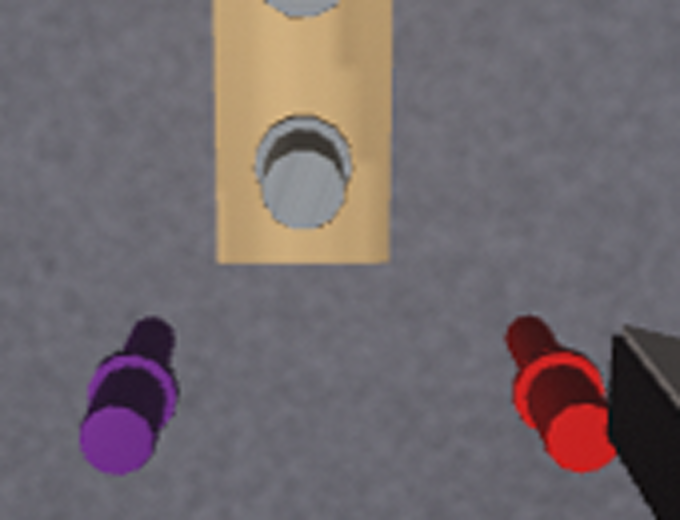

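```bash
python3 - <<'E'
from h import *
np.set_printoptions(precision=4,suppress=True)
robot.move_straight([.5128,-.2757,.13],feed=.2)
robot.move_straight([.5128,-.2757,.084],feed=.1)
print(robot.read_state()["ft_force"])
robot.close(30); s=robot.read_state(); print(s["t"],s["grip_width"],s["grip_width"]*94,s["ft_force"],s["ee_pos"])
robot.move_straight([.5128,-.2757,.24],feed=.12)
s=robot.read_state(); c=vision.read_camera("wrist"); cv2.imwrite("pics/w2.png",c["pixels"]); print(s["t"],s["grip_width"],s["ft_force"],s["ee_pos"])
c=vision.read_camera("side"); cv2.imwrite("pics/s2.png",c["pixels"][100:400,150:450])
E
```

```text
[-0.3206 -0.51   -0.1411]
6.4667 0.2298474668776012 21.605661886494513 [-0.4499 -0.8049 -0.0666] [ 0.5128 -0.2758  0.084 ]
7.9167 0.22792918370931187 [ 0.3156 -0.7581 -1.3791] [ 0.5124 -0.2754  0.2389]
```

View pics/s2.png

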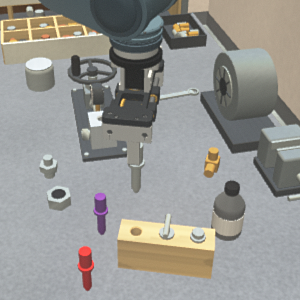

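View pics/w2.png

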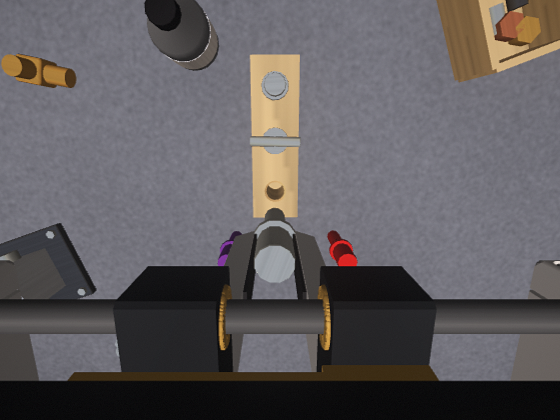

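The lock pin is held upright and the rack hole at (275,190) is empty. The other two pins haven't moved. Next I'll look at the pin hole from an offset pose.

```bash
python3 - <<'E'
from h import *
np.set_printoptions(precision=4,suppress=True)
q,j=best([.5117,.084,.24],-.0277); print(q,j)
A=rot(q); p=np.array([.5117,.084,.25])+A[:,1]*.06; print(p)
robot.reach(list(p),q)
s=robot.read_state(); c=vision.read_camera("wrist"); cv2.imwrite("pics/w3.png",c["pixels"]); print(s["t"],s["grip_width"],s["ee_pos"],s["tcp_rot"])
print(proj(c,[.5117,.084,.078],s))
E
```

```text
[np.float64(0.7070389627753824), np.float64(0.009793115822433501), np.float64(0.7070389627753824), np.float64(-0.009793115822433501)] [-0.0562 -0.096   1.8548 -0.      1.3828 -0.0285]
[0.5134 0.144  0.25  ]
9.5667 0.2304694806860025 [0.5137 0.1433 0.25  ] [ 0.7071  0.0102  0.707  -0.0104]
[274.6674 241.7671]
```

View pics/w3.png

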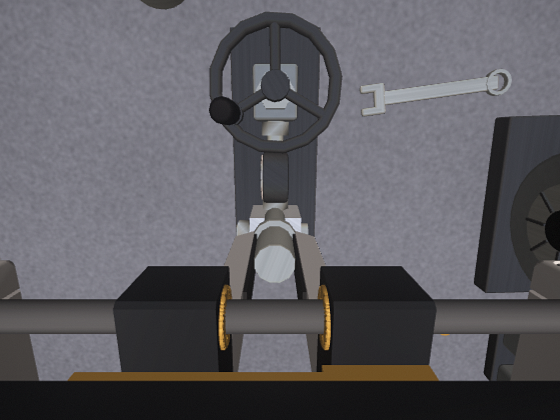

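The offset went the wrong way: in this image up is tool +y, so the hole is hidden behind the pin. The view is still useful for the valve, with the hub at (275,85) and the handle near (226,108). I'll look at the hole from the other side.

```bash
python3 - <<'E'
from h import *
np.set_printoptions(precision=4,suppress=True)
s=robot.read_state(); c=vision.read_camera("wrist"); im=c["pixels"]
cv2.imwrite("pics/w3z.png",cv2.resize(im[0:160,195:355],None,fx=3.5,fy=3.5,interpolation=2))
for uv,z in [((275,85),.12),((275.5,82),.11)]: print(onz(c,uv,z,s))
robot.move_straight([.510,.024,.25],feed=.2)
s=robot.read_state(); c=vision.read_camera("wrist"); cv2.imwrite("pics/w4.png",c["pixels"]); print(s["t"],s["grip_width"],s["ee_pos"])
cv2.imwrite("pics/w4z.png",cv2.resize(c["pixels"][90:290,195:355],None,fx=3,fy=3,interpolation=2))
print(proj(c,[.5117,.084,.078],s))
E
```

```text
[0.5169 0.2531 0.12  ]
[0.5176 0.2571 0.11  ]
10.4167 0.22844959434909298 [0.51   0.0243 0.25  ]
[274.9582 139.1929]
```

View pics/w3z.png

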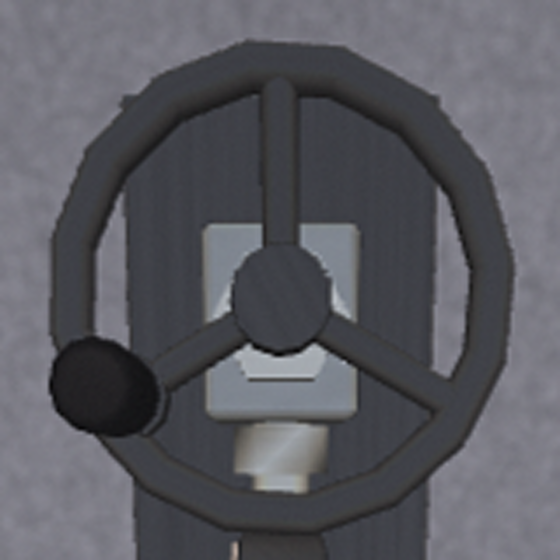

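View pics/w4z.png

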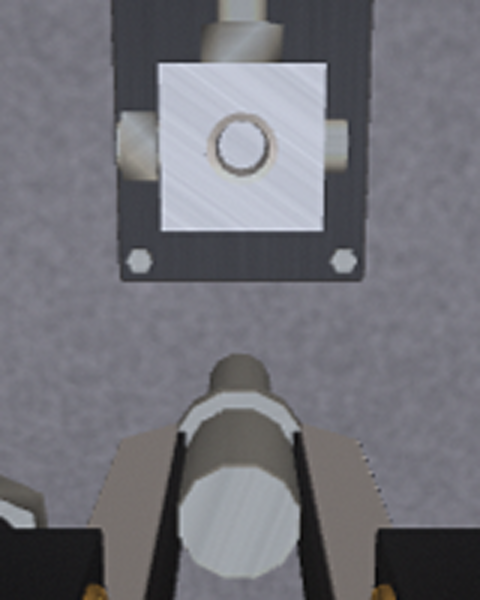

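The hole ring is at (275.5,138.5), within 0.7 px of the prediction, so the hole is at about (0.512, 0.084). Now I'll insert the pin.

```bash
python3 - <<'E'
from h import *
np.set_printoptions(precision=4,suppress=True)
q,_=best([.5122,.0845,.24],-.0277)
c=vision.read_camera("wrist"); s=robot.read_state(); h=onz(c,(275.5,138.6),.078,s); print(h)
X,Y=.5*(h[0]+.5119),.5*(h[1]+.084)
robot.move_straight([X,Y,.25],q,feed=.2)
robot.move_straight([X,Y,.16],feed=.15)
f0=robot.read_state()["ft_force"]; print(X,Y,f0)
for z in (.145,.13,.115,.10,.092,.089,.087,.086):
    robot.move_straight([X,Y,z],feed=.06); s=robot.read_state(); df=s["ft_force"]-f0
    print(z,s["t"],s["ee_pos"],df,s["grip_width"])
    if np.linalg.norm(df)>12: break
E
```

```text
[0.5122 0.0852 0.078 ]
0.5120668568537976 0.08458825354940436 [ 1.0286 -0.9691 -0.9963]
0.145 12.1167 [0.5118 0.0846 0.1446] [-0.4746  1.3846  0.0855] 0.225267509095829
0.13 12.5167 [0.5119 0.084  0.1292] [ 0.1596 -2.2053 -2.1869] 0.22948578365581895
0.115 12.9167 [0.512  0.084  0.1138] [ 1.0139 -4.4581 -2.8896] 0.23071849028871047
0.1 13.3167 [0.5121 0.0838 0.0988] [ 0.8236 -6.4957 -3.627 ] 0.22664128290216187
0.092 13.6 [0.5123 0.0837 0.091 ] [ 1.4385 -5.057  -3.3248] 0.2281510203456751
0.089 13.85 [0.5124 0.0837 0.0885] [ 0.7934 -6.6415 -0.3604] 0.22556109790843282
0.087 14.1 [0.5126 0.0836 0.087 ] [ 0.4571 -6.4409  3.1683] 0.22706755419177133
0.086 14.35 [0.5127 0.0836 0.087 ] [-2.8206 -5.9674  8.4687] 0.22639765118855104
```

The pin seats at TCP z 0.087, as predicted, and Fz is rising. Next: release, raise and look.

```bash
python3 - <<'E'
from h import *
np.set_printoptions(precision=4,suppress=True)
robot.move_straight([.5122,.0836,.0865],feed=.06)
robot.gripper_open()
robot.hold(.1)
s=robot.read_state(); print(s["t"],s["ee_pos"],s["ft_force"],s["grip_width"])
robot.move_straight([.5122,.0836,.2],feed=.2)
robot.move_straight([.51,.024,.25],feed=.2)
s=robot.read_state(); c=vision.read_camera("wrist"); cv2.imwrite("pics/w5z.png",cv2.resize(c["pixels"][0:270,150:400],None,fx=2,fy=2,interpolation=2)); print(s["t"])
print(proj(c,[.512,.0842,.118],s),proj(c,[.512,.0842,.084],s))
c=vision.read_camera("side"); cv2.imwrite("pics/s5z.png",cv2.resize(c["pixels"][140:340,150:400],None,fx=3,fy=3,interpolation=2))
print(proj(c,[.512,.0842,.118]),proj(c,[.512,.0842,.084]),proj(c,[.512,.0842,.078]))
E
```

```text
15.8833 [0.5122 0.0836 0.0865] [ 0.1161  0.1474 -0.0685] 0.997233428103631
17.1417
[276.1603 140.0891] [276.0609 139.1266]
[250.459  203.4841] [250.9628 215.6395] [251.0501 217.7451]
```

View pics/w5z.png

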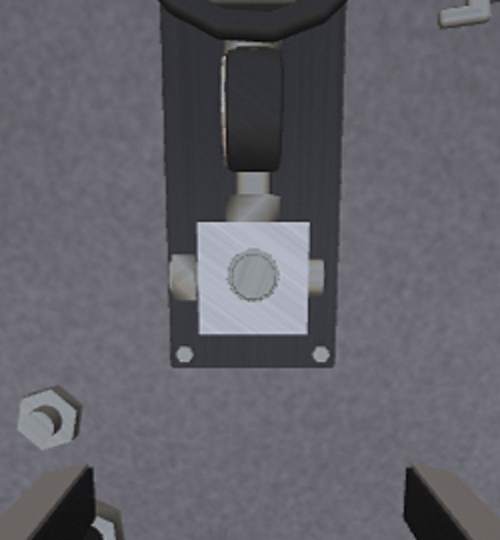

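View pics/s5z.png

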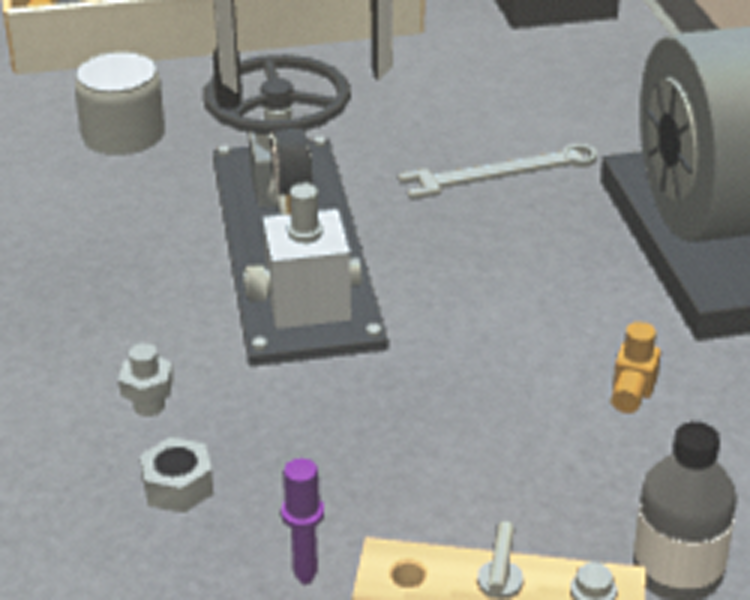

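The pin is home: the flange rests flat on the block and the head is centred at (277,138) in the wrist picture. Now the valve handle.

```bash
python3 - <<'E'
from h import *
np.set_printoptions(precision=4,suppress=True)
c=vision.read_camera("wrist")
s0=dict(ee_pos=np.array([.5137,.1433,.25]),tcp_rot=np.array([.7071,.0102,.707,-.0104]))
print(onz(c,(223.6,110),.17,s0))
jaw=np.radians(-57)
q,j=best([.474,.224,.28],jaw); print(j)
A=rot(q); p=np.array([.474,.224,.28])-A[:,1]*.03
robot.reach(list(p),q)
s=robot.read_state(); c=vision.read_camera("wrist"); cv2.imwrite("pics/w6.png",c["pixels"]); print(s["t"],s["ee_pos"],s["tcp_rot"])
print(proj(c,[.474,.224,.17],s),proj(c,[.5168,.2537,.12],s))
E
```

```text
[0.4754 0.2293 0.17  ]
[ 0.225  -0.1085  1.7939 -0.      1.4562  1.2198]
18.5167 [0.4488 0.2076 0.2797] [ 0.6214  0.3371  0.6216 -0.3374]
[275.5057 172.6483] [273.8346 116.3539]
```

View pics/w6.png

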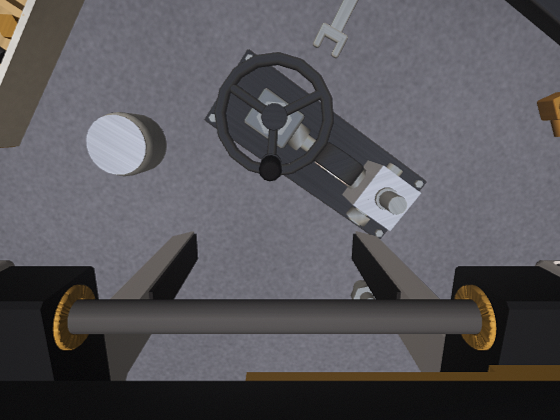

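```bash
python3 - <<'E'
from h import *
np.set_printoptions(precision=4,suppress=True)
s=robot.read_state(); c=vision.read_camera("wrist"); im=c["pixels"]
cv2.imwrite("pics/w6z.png",cv2.resize(im[40:200,195:355],None,fx=3.5,fy=3.5,interpolation=2))
m=(im.max(2)<32).astype(np.uint8); m[:140]=0;m[190:]=0;m[:,:240]=0;m[:,300:]=0
n,l,st,ce=cv2.connectedComponentsWithStats(m); print(st,ce)
H=onz(c,(270,169),.17,s); V=onz(c,(274,117),.12,s); print(H,V,np.linalg.norm((H-V)[:2]))
E
```

```text
[[     0      0    560    420 234852]
 [   259    155     22     26    347]
 [   265    167      1      1      1]] [[279.5136 209.5616]
 [270.3285 167.9481]
 [265.     167.    ]]
[0.4742 0.2299 0.17  ] [0.5165 0.253  0.12  ] 0.04820036831319038
```

View pics/w6z.png

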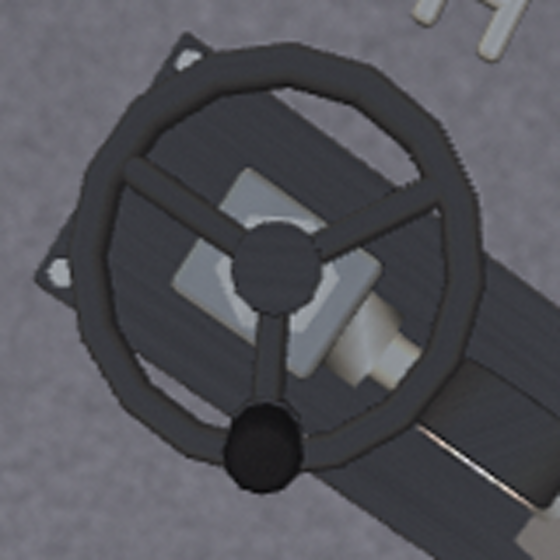

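```bash
cat >> h.py <<'E'
AX=np.array([.5167,.2535])
def hp(a,r=.05,z=.130,ax=None):
    ax=AX if ax is None else ax
    return [ax[0]+r*np.cos(a),ax[1]+r*np.sin(a),z]
E
python3 - <<'E'
from h import *
np.set_printoptions(precision=4,suppress=True)
a=np.radians(209); p=hp(a)
robot.move_straight(p[:2]+[.2],feed=.2)
robot.move_straight(p,feed=.12)
print(robot.read_state()["ft_force"])
robot.close(45); s=robot.read_state(); print(s["t"],s["ee_pos"],s["ft_force"],s["grip_width"]*94)
for d in (3,6,12,18):
    robot.move_straight(hp(a-np.radians(d)),feed=.08); s=robot.read_state()
    v=s["ee_pos"][:2]-AX; an=np.arctan2(v[1],v[0]); u=v/np.linalg.norm(v);f=s["ft_force"]
    print(d,s["t"],np.degrees(an)%360,np.linalg.norm(v),"rad",f[:2]@u,"tan",f[:2]@[-u[1],u[0]],f[2])
c=vision.read_camera("wrist"); cv2.imwrite("pics/w7.png",c["pixels"])
E
```

```text
[-0.0662 -0.1549 -0.6428]
21.05 [0.4731 0.2291 0.13  ] [-0.167  -0.2686 -0.5728] 21.250340936321972
3 21.3 205.9115473569565 0.04992505897600806 rad -0.9770229426070847 tan 0.794821993592018 -0.7327455140280538
6 21.55 202.6778454246883 0.04989515059011608 rad -1.4282322020301732 tan 0.5414613303565213 -0.6454065862340358
12 21.8 196.22923994603696 0.049823994071497874 rad -2.596983310535681 tan -0.5496874403203033 -2.119717976909228
18 22.05 190.31361637346913 0.04975766375439832 rad -4.248001749460367 tan -0.8520528973153524 -2.8599704677473428
```

View pics/w7.png

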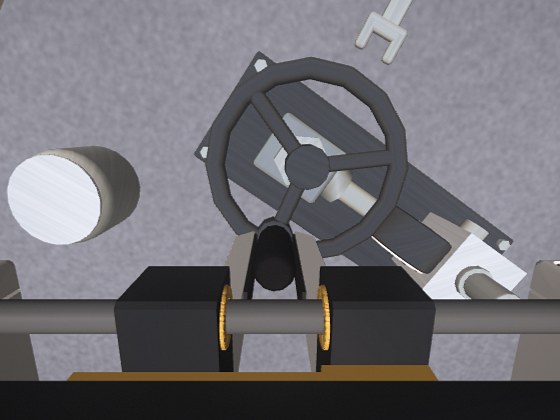

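The wheel is turning and the forces are small. I'll continue clockwise to the stop.

```bash
cat >> h.py <<'E'
def go(adeg,feed=.08,r=.05):
    robot.move_straight(hp(np.radians(adeg),r),feed=feed); s=robot.read_state()
    v=s["ee_pos"][:2]-AX; u=v/np.linalg.norm(v);f=s["ft_force"]
    o=[adeg,round(s["t"],2),np.degrees(np.arctan2(v[1],v[0])),np.linalg.norm(v)*1e3,f[:2]@u,f[:2]@[-u[1],u[0]],f[2],s["grip_width"]*94]
    return np.round(o,2)
E
python3 - <<'E'
from h import *
np.set_printoptions(precision=2,suppress=True,linewidth=150)
for k,a in enumerate(list(range(178,10,-12))+[8,4,1,-1,-3,-5,-7]):
    o=go(a)
    if k%3==0 or a<15: print(o)
    if abs(o[5])>12 or abs(o[4])>25: print("stop",o);break
E
```

```text
[178.    22.39 177.17  49.57  -5.52  -1.53  -3.8   20.97]
[142.    23.24 141.55  49.21  -6.14  -2.69  -3.16  21.17]
[106.    24.09 105.83  49.14  -5.83  -2.22   0.65  21.18]
[70.   24.94 70.01 49.42 -4.98 -2.13  0.74 21.02]
[34.   25.79 33.68 49.98 -3.57 -1.55  1.38 20.95]
[ 8.   26.38  7.2  50.38 -0.24 -1.82 -0.44 21.12]
[ 4.   26.62  4.03 50.34  2.48 -0.46 -1.32 21.1 ]
[ 1.   26.88  1.02 50.38  3.26  1.39 -3.17 21.59]
[-1.   27.12 -1.12 50.39  4.4   2.02 -3.57 20.9 ]
[-3.   27.38 -2.58 50.42  4.6   3.14 -3.41 21.03]
[-5.   27.62 -2.61 50.41  7.31  9.18 -4.99 21.05]
[-7.   27.88 -2.7  50.42  7.24 15.45 -7.46 21.13]
stop [-7.   27.88 -2.7  50.42  7.24 15.45 -7.46 21.13]
```

There is a firm stop at −2.6° world; the manifold's yaw predicted −1.6°. The tangential force rises while the angle stays put. I'll hold, then back off two turns.

```bash
sed -i 's/AX=np.array.*/AX=np.array([.5170,.2530])/' h.py; python3 - <<'E'
from h import *
np.set_printoptions(precision=2,suppress=True,linewidth=150)
robot.hold(.3); print(robot.read_state()["ft_force"])
c=vision.read_camera("wrist"); cv2.imwrite("pics/w8.png",c["pixels"])
for k,a in enumerate(range(6,361,12)):
    o=go(a)
    if k%4==0: print(o)
    if np.hypot(o[4],o[5])>25: print("stop",o);break
E
```

```text
[ 8.05 14.28 -6.58]
[ 6.   28.51  6.49 50.04  2.5   1.74 -2.46 21.07]
[54.   29.64 54.8  49.77  1.8   1.87  0.63 20.78]
[102.    30.77 102.62  49.67  -2.64   1.83   0.95  21.05]
[150.    31.91 150.46  49.76  -3.83   2.29  -0.4   21.04]
[ 198.     33.04 -161.66   50.01   -3.23    1.52   -3.04   21.2 ]
[ 246.     34.17 -113.2    50.22    1.3     1.88   -0.88   20.81]
[294.    35.31 -65.55  50.27   5.12   0.78  -2.    21.18]
[342.    36.44 -16.89  50.18   5.15   2.46  -3.71  21.21]
```

View pics/w8.png

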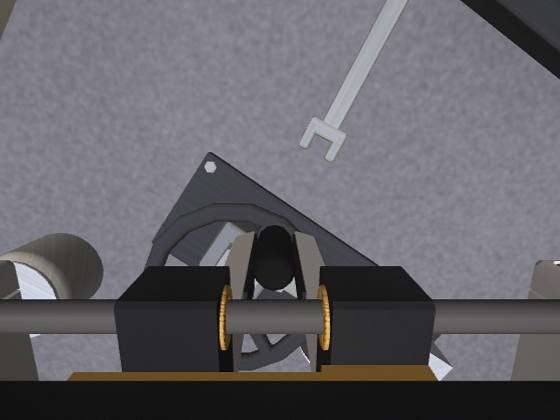

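```bash
python3 - <<'E'
from h import *
np.set_printoptions(precision=2,suppress=True,linewidth=150)
for k,a in enumerate(list(range(366,715,12))+[718]):
    o=go(a)
    if k%5==0 or a>700: print(o)
    if np.hypot(o[4],o[5])>25: print("stop",o);break
robot.hold(.5); print(go(718),robot.read_state()["joint_velocities"])
for n in("wrist","top","side"): cv2.imwrite(f"pics/f_{n}.png",vision.read_camera(n)["pixels"])
E
```

```text
[366.    37.01   7.29  50.05   5.34   2.16  -3.9   21.17]
[426.    38.42  66.79  49.75   0.73   0.94   1.62  21.02]
[486.    39.84 126.42  49.71  -3.28   0.91  -0.47  21.29]
[ 546.     41.26 -173.74   49.93   -3.37    2.97   -2.8    20.86]
[ 606.     42.67 -113.21   50.21    0.5     2.12   -0.58   21.1 ]
[666.    44.09 -53.48  50.29   5.31   2.15  -2.8   21.26]
[702.    44.94 -16.89  50.18   5.99   2.53  -2.87  21.4 ]
[714.    45.23  -4.7   50.14   5.53   2.43  -3.61  20.91]
[718.    45.48  -1.38  50.1    5.46  -0.2   -2.79  20.95]
[718.    46.23  -1.41  50.1    5.26   0.6   -4.03  21.51] [ 0. -0.  0. -0. -0. -0.]
```

View pics/f_top.png

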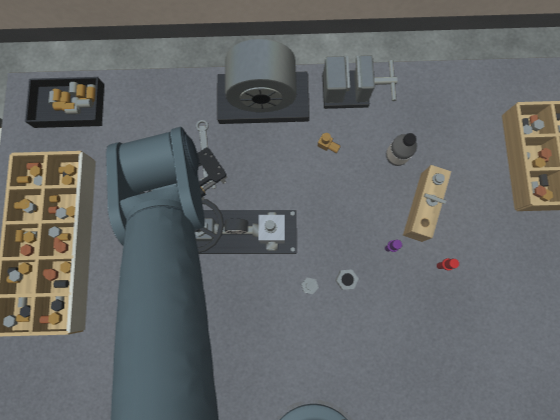

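View pics/f_wrist.png

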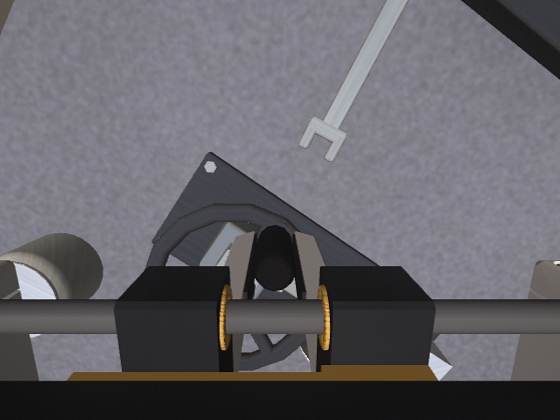

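View pics/f_side.png

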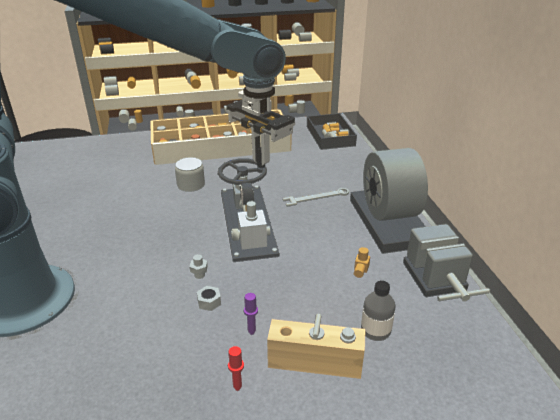

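The handle at (275,258) in the wrist view is held at the same place as at the stop. The pin is home at (251,213) in the side view, and everything else is where it started. Handing in.

```bash
python3 -c "
from station import robot
print(robot.close_job())"
```

```text
the job is handed in; nothing more can be done
None
```

The job is handed in at about 46 s of the 72 s allowed; no verdict is reported.

- **Lock pin:** I took the steel pin with the tall round head from the rack and seated it in the pin hole. It stopped at TCP z = 0.087 m, as predicted. After I let go, the pictures showed its flange flat on the block.
- **Valve:** I turned the handle clockwise to a hard stop. The angle held at −2.6° while the tangential force rose to about 15 N. The manifold's measured yaw had predicted −1.6°, a 1° disagreement.
- **Back-off:** I then turned it anticlockwise 720°, judged from the tool position, to within about 1° of the stop angle plus two turns. The arm was still at the end. The gripper was closed on the handle with a 45 N setting and a reading of about 21 mm.
- **Other things:** In the last pictures the other two pins and the loose things looked unmoved, though I did not measure their positions again. The arm partly hid the spanner in the top view, but the side view showed it in place. No check failed.

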